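# Refit the return spring on a tray sealer's guide post

### The arm

A 6-joint arm with a two-finger parallel gripper is mounted at the origin on a cart in front of the work surface, level with it; the furniture and walls round the work are solid. World frame = base frame: x ahead of the robot, y to its left, z up, the work surface at z = 0. Lengths are in m, angles in rad, forces in N, time in s.
With the tool pointing down it reaches from about 0.375 to 0.975 m from the base axis. Payload 3.8 kg.
Tool frame: the origin (TCP) lies midway between the tips of the shut fingers; the grasp point (between the pads) lies 19 mm behind it; z points along the fingers, y is the line along which they close (so a half turn about z gives the same grasp; the last joint's range is limited). The gripper opens to 85 mm and grips with 20 to 120 N. Pads are 22 mm wide; open, the fingers measure 114 mm over their backs; the gripper's body (76 mm by 85 mm) begins 54 mm behind the grasp point. The pads swing forward as they close: fully open they stand 13 mm farther back than shut.
Start: joints at [-1.18, 0.264, 1.604, -0, 1.274, -0.037], TCP at [0.28, -0.614, 0.231] pointing down, gripper open.
Joint ranges: [-2.63, 2.63], [-0.94, 2.18], [0.31, 2.57], [-1.31, 4.45], [0, 2.66], [-2.55, 2.55]. Speed limits (rad/s): [2.57, 2.57, 3.14, 3.14, 3.14, 3.14].

### API

Orientations are given as a rotation vector (axis times angle).
In Python, from workcell import status, read_camera, workorder, masks_of gives the robot as it stands.
- The arm moves only by the tool drive_tool, never from a script. Its argument "rows" is a list of rows, each a list of 7 numbers: the turn, a rotation vector about the tool's x, y, z in degrees, then the shift along the tool's x, y, z in m, then the opening, from 0 (shut) to 1 (fully open). In form: [[ax, ay, az, tx, ty, tz, claw], ...]. A call has 1 to 8 rows; each row shifts and turns the commanded pose from where the row before left it, along the tool's axes as they then stand; what a row does not reach is not made up. A row lasts 1/12 s, in which the tool goes at most 41.7 mm and 7.16 degrees, less where a joint would pass 70% of its speed; a pose out of reach is approached as far as the arm can. A call is refused whole if a number of a shift passes 0.0417 or a number of a turn 7.16, either way. A call with a gripper value outside its range is refused whole. The fingers move at their own pace and stop on an object; "force" is the grip in N (left out, the last holds). Time passes only in rows, so rows that do not move let the fingers close. It gives the time, the measured TCP pose, the force, the opening and the grip force at its end, in the units of the state.
- status.read_state(): the state, without advancing time (a new reading comes with each control period).
- read_camera(name): name is "side" or "top"; returns a dict with "color" (480x640x3 uint8, red, green, blue), "intrinsics" (3x3 intrinsics, pixels), "world_from_camera" (4x4, takes a point from camera to world coordinates). Camera axes: x right, y up, looking along -z (the intrinsics and any distortion apply to the point x, -y, -z); pixel columns grow to the right and rows downward; lengths in m; the calibration is good to about 2 mm. A picture is of the moment at which its call begins. There is no depth.
- workorder.finish_job(): hands the job in; it is judged then, once.
Trained networks look in a picture, given as the dict that the camera call returned (one of the last four; its "shot" number tells which), for a name from the list of things; names that differ only in an ending like _2 or _b are one class to them, and where a whole thing is asked for, a point or a joint stands for the part that bears it (a point fixed in the world has none). Each returns a list of dicts, best first, with "score" (0 to 1); they miss things now and then, are a little off and sometimes report something else, mostly with a low value. They report only what shows in the picture. A call takes as long as a camera call.
- masks_of(picture, name): "mask" (480x640 bool, what is visible of it) and "bbox" ([left, top, right, bottom] in pixels, round what is visible of it).
The state is a dict: "time": time; "q": joint angles; "joint_vel": joint speeds; "joint_torque": joint torques, N m; "tool_pos": TCP position; "tcp_rot": TCP orientation; "wrist_force": force on the tool from outside, world axes, zero at the start; "torque": the same for the moment, N m; "width": opening from 0.0 (shut) to 1.0 (fully open); "grip_force": force on a finger pad.
Only numpy, scipy, OpenCV 4.12 (cv2) and the standard library are available. Lean on these libraries where they do the work, as an engineer would, in place of code of your own. Each camera call takes 0.05 s, during which the arm holds its last target. There are 200 camera calls.

### The job

The yoke is off this hand tray sealer for cleaning, and one of its two guide posts still lacks its return spring. Thread the loose coil spring over the bare post, turning it a little whenever it catches, until the straight tail across its top drops into the slot in the post's end and the spring stands fully down on the brass collar, like the one already fitted. Never force or wring it, and leave the meal tray and everything else lying round where they are.

Things in the scene. Friction and masses are not known exactly. Their poses are not given: they have to be found in the camera images.
- spring: loose dark blued-steel compression spring standing upright on the counter: 95 mm long, 38 mm outside diameter, 5 mm wire, bore 28 mm, about 0.1 kg, so stiff that hand forces do not shorten it; both ends are flat closed turns. Origin: centre of its foot; z up along its axis; x along the straight tail at its top (half a turn makes no difference)
- spring_tail (a point): on the spring's axis, at the underside of the tail, 90 mm above the spring's foot. At the top end the wire crosses the bore in one straight line from side to side: the tail, 5 mm thick. Axes as the spring's
- bare_post: brass collar of the post without a spring, up to 52 mm diameter, 14 mm high, fixed on the sealer's left or right ear. Origin: centre of its underside, 24 mm above the counter; axes as the sealer's. The spring's foot belongs on its flat top: then it is 14 mm above this origin, with the tail in the slot; with the tail caught on the post's end it stays 8 mm higher
- post_end (a point): centre of the bare post's end, 98 mm above the collar's top (136 mm above the counter). Steel post, 24 mm diameter, rim bevelled 2 mm; a slot 8.5 mm wide and 13 mm deep runs right across the end. The post is screwed in and locked: its slot points anywhere within 40 degrees either way of this frame's x axis. The tail enters when within about 8 degrees of the slot
- sealer: white hand tray sealer, body 276 x 186 x 45 mm with an aluminium crossbar of 308 mm across it that carries a post at each end, 122 mm to the left and right (y = +0.122 and -0.122) of the centre; fixed. Origin: centre of its underside on the counter; x points to its back, away from the control panel, y to its left
- sprung_post: the sealer's other post, collar as on the bare one, with its spring already fitted, 112 mm high over all; fixed. Origin: centre of the collar's underside, 24 mm above the counter
- meal_tray: sealed meal tray, 204 x 272 x 33 mm, lying lengthwise on the sealer between the posts, its top 79 mm above the counter. Origin: centre of its underside. Leave it
- wet_wipes: green pack of wet wipes with white lid, 69 x 159 x 37 mm, at the front of the counter. Origin: centre of its underside. Leave it
- tape_grey: roll of grey tape lying flat, 82 mm diameter, 30 mm high. Origin: centre of its underside. Leave it
- yoke: the sealer's press yoke, an aluminium bar of 52 x 300 x 18 mm with a black handle on top (63 mm high), lying at the front of the counter. Origin: centre of its underside, y along the bar. Leave it

How it is judged:
On the way:
1. the spring is threaded over the bare post, at least 35 mm down from its end (z of spring in the frame of bare_post below 0.077 m and horizontal distance between spring and bare_post below 0.01 m), for 0.1 s.
At the end, for the whole second after the job is handed in: The spring stands at rest round the bare post, its foot within 3.5 mm of the collar's top (so its tail is in the slot), centred within 4 mm, upright within 3.4 degrees; meal tray within 20 mm of where it was, wipes, grey tape and yoke within 30 mm (z of spring in the frame of bare_post between 0.011 and 0.0175 m and horizontal distance between spring and bare_post below 0.004 m and angle between spring's own z axis and vertical below 0.06 rad and linear speed of spring below 0.01 m/s and distance of meal_tray from where it was at the start of the episode below 0.02 m and distance of each of wet_wipes, tape_grey, yoke from where it was at the start of the episode below 0.03 m); the robot touches nothing.
It fails at once if the spring is forced or wrung against the post with more than 150 N in all (contact force between spring and bare_post above 150 N).
It fails at once if the meal tray is shoved more than 20 mm (distance of meal_tray from where it was at the start of the episode above 0.02 m).
It fails at once if the wipes, the grey tape or the yoke are knocked more than 30 mm away (distance of any of wet_wipes, tape_grey, yoke from where it was at the start of the episode above 0.03 m).
It also fails if it takes over 51 s, if anything falls off the work surface, if the arm or the gripper's body presses on something with over 40 N, if the wrist force passes 120 N, or if a joint passes its speed limit or range.

## Working session

There is one attempt and no reset: what is moved stays moved. The work goes in short steps, Python scripts to look and compute and a tool call to move; the robot and the scene stay as the last step left them, time stands still between calls to the robot, and variables do not carry over. Pictures are saved under pics/ and viewed, at most 10 in all, crops included, and the job is handed in when it is done.

Besides the shell and the picture viewer there is one more tool, called after "Request:" as name(argument=value, ...), one argument or row to a line, values as JSON. drive_tool: Moves the arm, as the interface text tells. Its arguments: {"type":"object","properties":{"rows":{"type":"array"},"force":{"type":"number"}},"required":["rows"]}

```bash
mkdir -p pics; cat > h.py <<'E'
import numpy as np, cv2
from workcell import status, read_camera, workorder, masks_of
def save(n,p): cv2.imwrite('pics/'+n,cv2.cvtColor(p['color'],cv2.COLOR_RGB2BGR))
def proj(p,P):
    T=np.linalg.inv(p['world_from_camera']);P=np.atleast_2d(P)
    c=P@T[:3,:3].T+T[:3,3]; c=c*[1,-1,-1]; u=c@np.array(p['intrinsics']).T
    return u[:,:2]/u[:,2:]
def back(p,uv,z):
    T=np.array(p['world_from_camera']);d=np.linalg.inv(p['intrinsics'])@[uv[0],uv[1],1.]
    d=T[:3,:3]@(d*[1,-1,-1]);o=T[:3,3];return o+d*(z-o[2])/d[2]
E
python3 - <<'E'
from h import *
s=status.read_state();print(s)
for n in('top','side'):
    p=read_camera(n);save(n+'0.png',p);print(n,p.keys(),p['intrinsics'],np.round(p['world_from_camera'],3))
    for t in('spring','bare_post','sprung_post','sealer','meal_tray','wet_wipes','tape_grey','yoke'):
        for m in masks_of(p,t)[:2]:
            ys,xs=np.nonzero(m['mask']);print(t,round(m['score'],2),m['bbox'],xs.mean().round(1),ys.mean().round(1))
E
```

```text
{'time': 0.0, 'q': array([-1.17988359e+00,  2.64735922e-01,  1.60539179e+00, -7.48602106e-06,
        1.27369208e+00, -3.69305396e-02]), 'joint_vel': array([-0.00054524,  0.00012402, -0.00034654, -0.00092704, -0.00088098,
       -0.00026611]), 'joint_torque': array([ 8.07918495e-04, -5.15107477e+01, -3.67311215e+01, -1.16884439e-04,
        1.29958894e-02, -8.87256306e-06]), 'tool_pos': array([ 0.27976014, -0.61348577,  0.22996403]), 'tcp_rot': array([-3.06784092e+00, -6.66478761e-01,  6.26580273e-04]), 'wrist_force': array([0.07453354, 0.5657555 , 0.87757003]), 'torque': array([ 0.03374217, -0.057045  , -0.003354  ]), 'grip_force': 0.0, 'width': 0.9971192632343366}
top dict_keys(['color', 'intrinsics', 'world_from_camera', 'shot']) [[476.30109697   0.         312.72073588]
 [  0.         476.30109697 244.0955517 ]
 [  0.           0.           1.        ]] [[-0.021  0.99  -0.142  0.309]
 [-1.    -0.021  0.008  0.047]
 [ 0.005  0.142  0.99   1.176]
 [ 0.     0.     0.     1.   ]]
spring 0.68 [236.5, 226.9, 259.5, 244.2] 249.5 237.1
bare_post 0.71 [371.5, 195.9, 395.7, 220.5] 385.6 21
[... 446 characters left out ...]
e dict_keys(['color', 'intrinsics', 'world_from_camera', 'shot']) [[462.07851981   0.         324.16631163]
 [  0.         462.07851981 241.75272965]
 [  0.           0.           1.        ]] [[-0.999 -0.033  0.018  0.496]
 [ 0.035 -0.67   0.742  1.009]
 [-0.012  0.742  0.67   0.99 ]
 [ 0.     0.     0.     1.   ]]
spring 0.54 [311.5, 286.1, 328.1, 315.3] 320.0 297.0
bare_post 0.59 [290.5, 195.1, 306.8, 232.9] 298.2 216.1
sprung_post 0.71 [297.8, 156.7, 309.4, 176.5] 302.3 165.1
sealer 0.63 [259.2, 185.8, 346.3, 237.8] 304.0 216.1
wet_wipes 0.68 [355.2, 293.1, 388.8, 336.4] 371.0 315.6
tape_grey 0.74 [275.0, 280.0, 295.0, 303.0] 284.6 289.0
yoke 0.64 [373.6, 344.6, 418.5, 470.8] 391.6 405.5
```

View pics/top0.png

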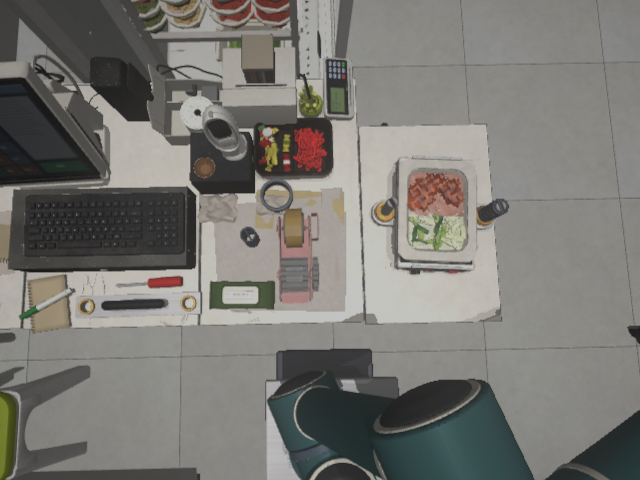

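View pics/side0.png

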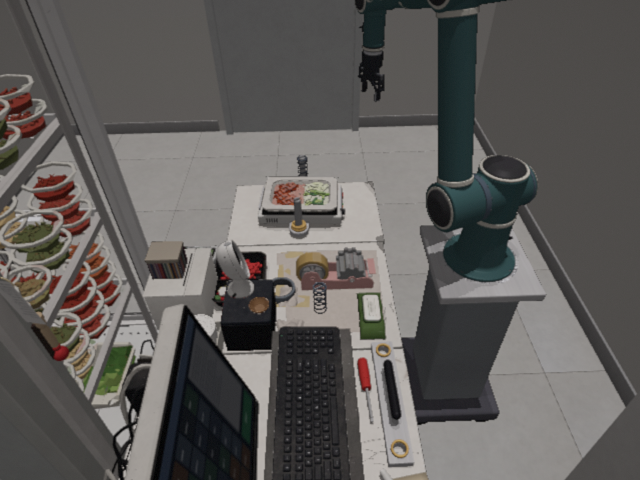

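```bash
python3 - <<'E'
from h import *
t=cv2.imread('pics/top0.png');s=cv2.imread('pics/side0.png')
c=lambda im,x,y,w,h:cv2.resize(im[y:y+h,x:x+w],(400,300),interpolation=cv2.INTER_CUBIC)
cv2.imwrite('pics/m1.png',np.vstack([np.hstack([c(t,225,205,60,45),c(t,360,190,48,36)]),np.hstack([c(s,290,275,60,45),c(s,270,190,64,48)])]))
p=read_camera('top');q=read_camera('side')
import scipy.optimize as so
def ax(name,uvs):  # uvs list of (cam,uv,z)
    f=lambda x:np.concatenate([proj(c,[x[0],x[1],z])[0]-uv for c,uv,z in uvs])
    r=so.least_squares(f,[.5,0]);print(name,r.x.round(4),r.fun.round(1))
ax('spring',[(p,(249.5,237.1),.05),(q,(320,297),.05)])
ax('tape',[(p,(275.4,197.),.015),(q,(284.6,291),.015)])
ax('bare',[(p,(385.6,210.2),.05),(q,(298.2,216),.07)])
for n,uv,z in(('sprung',(491.4,211.6),.08),('tray',(436.4,210.7),.07),('wipes',(241.9,294.7),.037),('pink TL',(283,212),.08),('pink BL',(281,300),.08)):print(n,back(p,uv,z).round(3))
print(back(q,(300,200),.136),back(q,(317,262),.08),back(q,(370,275),.08))
E
```

```text
spring [0.4902 0.1886] [ 0.1  0.1 -0.1  0.1]
tape [0.5929 0.1289] [-0.3  1.3 -1.4 -0.5]
bare [ 0.5494 -0.1392] [-0.3 -0.  -0.  -0.7]
sprung [ 0.534 -0.384  0.08 ]
tray [ 0.541 -0.257  0.07 ]
wipes [0.354 0.209 0.037]
pink TL [0.544 0.106 0.08 ]
pink BL [0.338 0.113 0.08 ]
[ 0.54052426 -0.13143334  0.136     ] [0.49478076 0.08481031 0.08      ] [0.35204888 0.14195655 0.08      ]
```

View pics/m1.png

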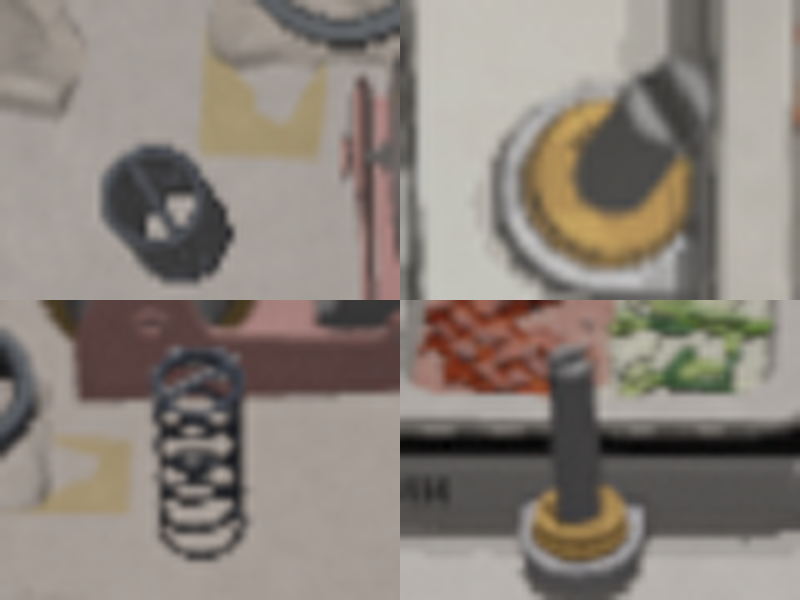

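```bash
python3 - <<'E'
from h import *
p=read_camera('top');q=read_camera('side')
def view(c,P,w,h,circles,lines,k=12):
    u=proj(c,P)[0];x0=int(u[0]-w/2);y0=int(u[1]-h/2)
    im=cv2.cvtColor(c['color'],cv2.COLOR_RGB2BGR)[y0:y0+h,x0:x0+w]
    im=cv2.resize(im,None,fx=k,fy=k,interpolation=cv2.INTER_CUBIC)
    im=cv2.convertScaleAbs(im,alpha=1.3);raw=im.copy()
    M=lambda X:np.int32(np.round((proj(c,X)-[x0,y0]+.5)*k))
    a=np.linspace(0,2*np.pi,60)
    for X,Y,z,r,col in circles:cv2.polylines(im,[M(np.c_[X+r*np.cos(a),Y+r*np.sin(a),0*a+z])],1,col,1)
    for A,B,col in lines:cv2.polylines(im,[M(np.array([A,B]))],0,col,1)
    return np.hstack([raw,im])
S=(.4902,.1886);B=(.5494,-.1392);G=(0,255,0);R=(0,0,255)
def ln(c,z,deg,r):
    d=r*np.array([np.cos(np.radians(deg)),np.sin(np.radians(deg))]);return ((*(c-d),z),(*(c+d),z),R)
sc=[(*S,0.0025,.019,G),(*S,.0925,.019,R)];bc=[(*B,.038,.026,G),(*B,.136,.012,R)]
sl=[ln(S,.0925,35,.019)];bl=[ln(B,.136,30,.012)]
r1=np.hstack([view(p,(*S,.05),16,24,sc,sl),view(p,(*B,.1),16,24,bc,bl)])
r2=np.hstack([view(q,(*S,.05),16,24,sc,sl),view(q,(*B,.1),16,24,bc,bl)])
a=np.vstack([r1,r2]);print(a.shape);cv2.imwrite('pics/m2.png',a)
E
```

```text
(576, 768, 3)
```

View pics/m2.png

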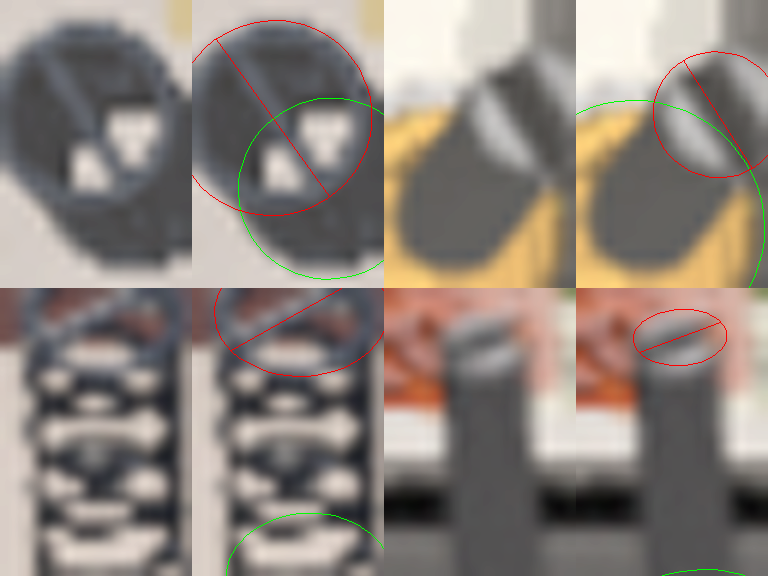

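Request:
drive_tool(
  rows=[
    [0, 0, -7, 0.0, 0, 0, 1],
    [0, 0, -7, 0, 0, 0, 1],
    [0, 0, -7, 0, 0, 0, 1],
    [0, 0, -7, 0, 0, 0, 1],
    [0, 0, -7, 0, 0, 0, 1],
    [0, 0, -7, 0, 0, 0, 1],
    [0, 0, -7, 0, 0, 0, 1],
    [0, 0, -7, 0, 0, 0, 1],
  ],
)

```text
time: 1.77
tool_pos: [0.28, -0.6142, 0.2313]
tcp_rot: [-2.391, -2.037, -0.0]
wrist_force: [0.9, 0.5, -0.0]
width: 1.0
grip_force: 0.0
```

Request:
drive_tool(
  rows=[
    [0, 0, -7, 0, 0, 0, 1],
    [0, 0, -2.1, 0, 0, 0, 1],
    [0, 0, 0, 0.036, 0.014, 0, 1],
    [0, 0, 0, 0.036, 0.014, 0, 1],
    [0, 0, 0, 0.036, 0.014, 0, 1],
    [0, 0, 0, 0.036, 0.014, 0, 1],
    [0, 0, 0, 0.036, 0.014, 0, 1],
    [0, 0, 0, 0.036, 0.014, 0, 1],
  ],
)

```text
time: 2.43
tool_pos: [0.3658, -0.3971, 0.2314]
tcp_rot: [2.229, 2.213, 0.0]
wrist_force: [1.7, -0.3, 0.6]
width: 1.0
grip_force: 0.0
```

Request:
drive_tool(
  rows=[
    [0, 0, 0, 0.036, 0.014, 0, 1],
    [0, 0, 0, 0.036, 0.014, 0, 1],
    [0, 0, 0, 0.036, 0.014, 0, 1],
    [0, 0, 0, 0.036, 0.014, 0, 1],
    [0, 0, 0, 0.036, 0.014, 0, 1],
    [0, 0, 0, 0.036, 0.014, 0, 1],
    [0, 0, 0, 0.036, 0.014, 0, 1],
    [0, 0, 0, 0.036, 0.014, 0, 1],
  ],
)

```text
time: 3.1
tool_pos: [0.4798, -0.1097, 0.2317]
tcp_rot: [2.228, 2.213, 0.001]
wrist_force: [0.8, 0.7, 0.6]
width: 1.005
grip_force: 0.0
```

Request:
drive_tool(
  rows=[
    [0, 0, 0, 0.036, 0, 0, 1],
    [0, 0, 0, 0.036, 0, 0, 1],
    [0, 0, 0, 0.036, 0, 0, 1],
    [0, 0, 0, 0.036, 0, 0, 1],
    [0, 0, 0, 0.036, 0, 0, 1],
    [0, 0, 0, 0.036, 0, 0, 1],
    [0, 0, 0, 0, 0, 0, 1],
    [0, 0, 0, 0, 0, 0, 1],
  ],
)

```text
time: 3.77
tool_pos: [0.4807, 0.1062, 0.2314]
tcp_rot: [2.224, 2.218, 0.0]
wrist_force: [-0.8, -0.1, 0.0]
width: 1.0
grip_force: 0.0
```

Request:
drive_tool(
  rows=[
    [0, 0, 0, 0.036, 0.006, 0, 1],
    [0, 0, 0, 0.036, 0.005, 0, 1],
    [0, 0, 0, 0.01, 0, 0, 1],
    [0, 0, 0, 0, 0, 0.04, 1],
    [0, 0, 0, 0, 0, 0.04, 1],
    [0, 0, 0, 0, 0, 0.04, 1],
    [0, 0, 0, 0, 0, 0.03, 1],
    [0, 0, 0, 0, 0, 0.019, 1],
  ],
)

```text
time: 4.43
tool_pos: [0.4899, 0.1839, 0.0583]
tcp_rot: [-2.229, -2.211, 0.009]
wrist_force: [-0.5, -0.3, 0.0]
width: 0.997
grip_force: 0.0
```

Request:
drive_tool(
  rows=[
    [0, 0, 0, 0, 0, 0, 0.6],
    [0, 0, 0, 0, 0, 0, 0.5],
    [0, 0, 0, 0, 0, 0, 0.4],
    [0, 0, 0, 0, 0, 0, 0.3],
    [0, 0, 0, 0, 0, 0, 0.2],
    [0, 0, 0, 0, 0, 0, 0.2],
    [0, 0, 0, 0, 0, 0, 0.2],
    [0, 0, 0, 0, 0, 0, 0.2],
  ],
  force=40,
)

```text
time: 5.1
tool_pos: [0.4946, 0.187, 0.0649]
tcp_rot: [2.227, 2.212, 0.007]
wrist_force: [-0.4, -1.5, 7.5]
width: 0.422
grip_force: 40.0
```

Request:
drive_tool(
  rows=[
    [0, 0, 0, 0, 0, 0, 0.2],
    [0, 0, 0, 0, 0, -0.01, 0.2],
    [0, 0, 0, 0, 0, -0.03, 0.2],
    [0, 0, 0, 0, 0, -0.04, 0.2],
    [0, 0, 0, 0, 0, -0.04, 0.2],
    [0, 0, 0, 0, 0, -0.03, 0.2],
    [0, 0, 0, 0, 0, 0, 0.2],
    [0, 0, 0, 0, 0, 0, 0.2],
  ],
)

```text
time: 5.77
tool_pos: [0.4942, 0.1871, 0.216]
tcp_rot: [2.227, 2.212, 0.009]
wrist_force: [0.0, 0.1, -1.6]
width: 0.424
grip_force: 40.2
```

```bash
python3 - <<'E'
from h import *
q=read_camera('side');p=read_camera('top');s=status.read_state();print(s['tool_pos'],s['tcp_rot'],s['wrist_force'],s['width'])
t=s['tool_pos']
o=[]
for c in(q,p):
    u=proj(c,t)[0];print(u);x,y=int(u[0])-30,int(u[1])-35
    im=cv2.cvtColor(c['color'],cv2.COLOR_RGB2BGR)[y:y+70,x:x+60];o.append(cv2.resize(im,None,fx=6,fy=6,interpolation=cv2.INTER_CUBIC))
cv2.imwrite('pics/m3.png',np.hstack(o))
E
```

```text
[0.49161657 0.18619413 0.2117007 ] [-2.22839756e+00 -2.21370526e+00  1.69121962e-03] [ 0.10939357 -0.54150618 -1.1832626 ] 0.42120864022484095
[318.05767316 252.71339661]
[240.75481507 224.15271375]
```

View pics/m3.png

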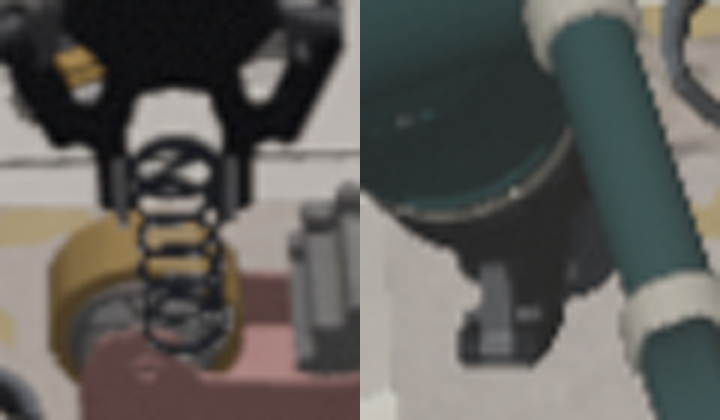

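Request:
drive_tool(
  rows=[
    [0, 0, 0, 0, 0, -0.02, 0.2],
    [0, 0, 0, -0.02, 0.004, 0, 0.2],
    [0, 0, 0, -0.0364, 0.007, 0, 0.2],
    [0, 0, 0, -0.04, 0.007, 0, 0.2],
    [0, 0, 0, -0.04, 0.007, 0, 0.2],
    [0, 0, 0, -0.04, 0.007, 0, 0.2],
    [0, 0, 0, -0.04, 0.007, 0, 0.2],
    [0, 0, 0, -0.04, 0.007, 0, 0.2],
  ],
)

```text
time: 6.53
tool_pos: [0.535, -0.0718, 0.2296]
tcp_rot: [-2.226, -2.211, 0.004]
wrist_force: [1.2, 0.3, -0.7]
width: 0.424
grip_force: 40.3
```

Request:
drive_tool(
  rows=[
    [0, 0, 0, -0.0364, 0.007, 0, 0.2],
    [0, 0, 0, -0.025, 0.005, 0, 0.2],
    [0, 0, 0, -0.0098, 0.0025, 0, 0.2],
    [0, 0, 0, 0, 0, 0, 0.2],
    [0, 0, 0, 0, 0, 0, 0.2],
    [0, 0, 0, 0, 0, 0, 0.2],
  ],
)

```text
time: 7.03
tool_pos: [0.5499, -0.1401, 0.231]
tcp_rot: [-2.226, -2.213, 0.001]
wrist_force: [-0.2, 0.2, 0.5]
width: 0.423
grip_force: 40.2
```

```bash
cat > look.py <<'E'
from h import *
import sys
q=read_camera('side');s=status.read_state();print(s['time'],s['tool_pos'],s['tcp_rot'],s['wrist_force'],s['width'])
f=float(sys.argv[2]);B=(.5502,-.140)
x0,y0=275,165;k=10
im=cv2.cvtColor(q['color'],cv2.COLOR_RGB2BGR)[y0:y0+56,x0:x0+40]
im=cv2.convertScaleAbs(cv2.resize(im,None,fx=k,fy=k,interpolation=cv2.INTER_CUBIC),alpha=1.4);raw=im.copy()
M=lambda X:np.int32(np.round((proj(q,X)-[x0,y0]+.5)*k))
a=np.linspace(0,2*np.pi,60)
for z,r,col in((f+.0025,.0165,(0,255,0)),(f+.0925,.0165,(0,255,0)),(.136,.012,(0,0,255)),(.038,.026,(0,0,255))):
    cv2.polylines(im,[M(np.c_[B[0]+r*np.cos(a),B[1]+r*np.sin(a),0*a+z])],1,col,1)
cv2.imwrite(sys.argv[1],np.hstack([raw,im]))
E
python3 look.py pics/m4.png .170
```

```text
7.0833 [ 0.55012947 -0.13990995  0.23144452] [-2.22596356e+00 -2.21416509e+00  5.83867894e-04] [-0.47769841 -0.66516245  0.28335854] 0.4223494723979883
```

View pics/m4.png

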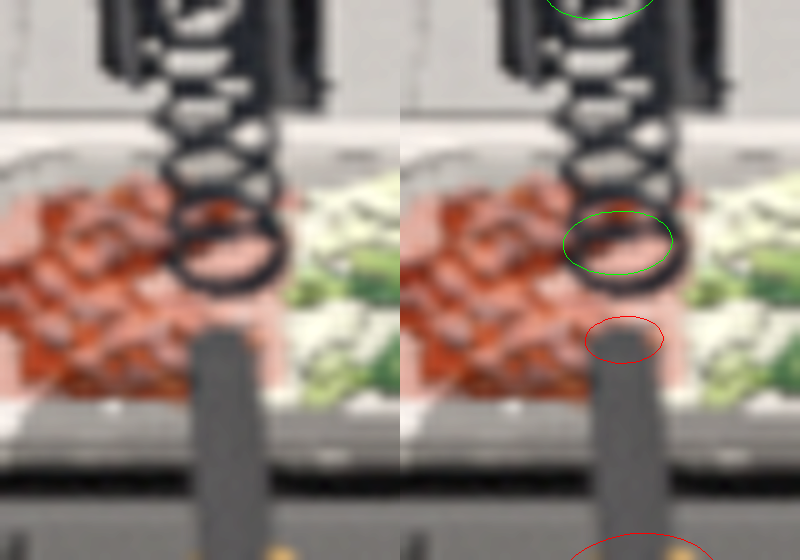

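```bash
cat > prof.py <<'E'
from h import *
import sys
f=float(sys.argv[1]);B=(.5502,-.140)
q=read_camera('side')
for n,z0,z1 in(('spring',f,f+.095),('bare_post',.038,.136)):
    for m in masks_of(q,n)[:1]:
        k=m['mask'];print(n,round(m['score'],2),np.round(m['bbox'],1))
        for z in np.linspace(z0,z1,8):
            u=proj(q,(*B,z))[0];r=int(round(u[1]));e=np.nonzero(k[r])[0]
            if len(e):print('z%.3f row%d mid %.1f w %d expected %.1f'%(z,r,(e[0]+e[-1])/2,e[-1]-e[0]+1,u[0]))
g=cv2.cvtColor(q['color'],cv2.COLOR_RGB2GRAY).astype(int)
for r in range(176,216,3):print(r,g[r,285:312])
E
python3 prof.py .170
```

```text
spring 0.5 [290.9 162.3 304.3 195.9]
z0.170 row189 mid 297.0 w 11 expected 296.3
z0.184 row186 mid 297.5 w 12 expected 296.0
z0.197 row182 mid 296.5 w 12 expected 295.8
z0.211 row178 mid 296.5 w 12 expected 295.6
z0.224 row174 mid 296.0 w 11 expected 295.3
z0.238 row170 mid 295.5 w 12 expected 295.1
z0.251 row167 mid 295.5 w 12 expected 294.8
z0.265 row163 mid 295.5 w 12 expected 294.6
bare_post 0.9 [294.2 193.4 309.  231.6]
z0.038 row223 mid 298.5 w 14 expected 298.4
z0.052 row220 mid 298.5 w 12 expected 298.2
z0.066 row216 mid 298.5 w 8 expected 298.0
z0.080 row213 mid 297.5 w 8 expected 297.8
z0.094 row209 mid 297.5 w 8 expected 297.6
z0.108 row206 mid 297.0 w 9 expected 297.3
z0.122 row202 mid 297.0 w 9 expected 297.1
z0.136 row198 mid 297.0 w 7 expected 296.9
176 [117 116 118 117 100  45  49  93 113 113 113 106  79  36  46  53  54  90
 115 113 105 103 121 147 147 146 146]
179 [157 157 156 156 155 152 133  84  39  37  43  49  70  97 113 109  73  99
 149 155 155 155 157 157 155 157 157]
182 [132 130 126 121 121 102  48  61  93 100 104  99  87  75  67  84  81  71
 115 134 134 133 1
[... 503 characters left out ...]
0 120 115  94 108 112  96  89  95 102 112 120 136 147
 156 168 176 182 180 173 170 152 137]
200 [ 81  62  63  75  75  85 110 108  88  64  62  62  62  62  64  80 117 142
 143 153 157 130 140 145 137 150 157]
203 [ 60  63  60  57  54  60  71  66  51  46  61  63  63  62  62  75 119 154
 161 157 136 120 117 135 124 104  90]
206 [122 129 115 114 115 116 116 112 101  72  63  64  63  62  60  63  87 108
 107 105 104 105 104 102 112 125 126]
209 [92 91 88 88 88 87 88 87 83 69 64 64 64 62 62 61 69 86 88 88 89 91 90 90
 87 86 86]
212 [18 15 14 11 16 14 16 16 26 47 62 65 64 63 63 60 50 23 18 25 25 25 29 28
 29 24 24]
215 [79 78 77 78 78 78 78 78 75 68 63 63 64 64 63 61 63 70 78 78 78 76 76 77
 77 77 75]
```

Request:
drive_tool(
  rows=[
    [0, 0, 0, 0, 0.0025, 0, 0.2],
    [0, 0, 0, 0, 0, 0.015, 0.2],
    [0, 0, 0, 0, 0, 0.013, 0.2],
    [0, 0, 0, 0, 0, 0.002, 0.2],
    [0, 0, 0, 0, 0, 0.003, 0.2],
    [0, 0, 0, 0, 0, 0.003, 0.2],
    [0, 0, 0, 0, 0, 0, 0.2],
  ],
)

```text
time: 7.82
tool_pos: [0.553, -0.1415, 0.1958]
tcp_rot: [-2.228, -2.213, 0.001]
wrist_force: [-0.1, 0.5, -1.2]
width: 0.426
grip_force: 40.2
```

```bash
python3 look.py pics/m5.png .131
```

```text
7.8667 [ 0.55327069 -0.14160674  0.19627985] [-2.22888811e+00 -2.21380622e+00  5.20231269e-05] [ 0.20178044  0.52351236 -1.52285001] 0.4232489067207833
```

View pics/m5.png

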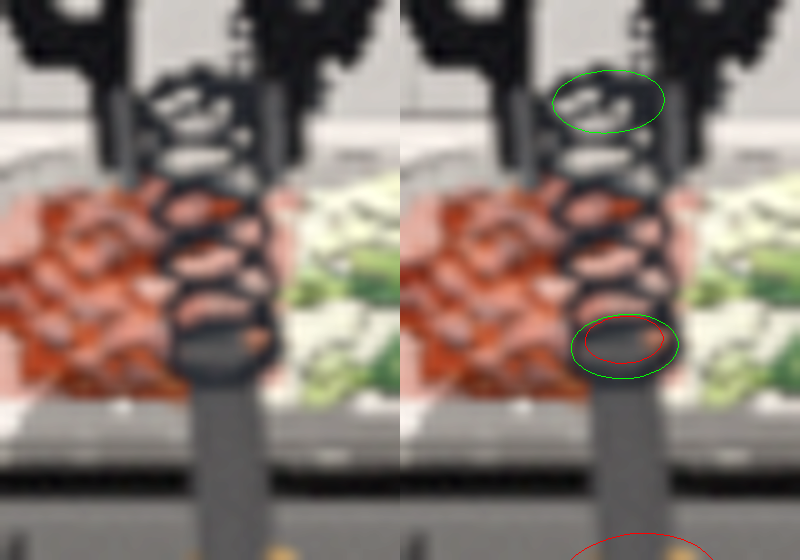

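Request:
drive_tool(
  rows=[
    [0, 0, 0, 0, 0, 0.003, 0.2],
    [0, 0, 0, 0, 0, 0.003, 0.2],
    [0, 0, 0, 0, 0, 0.003, 0.2],
    [0, 0, 0, 0, 0, 0.003, 0.2],
    [0, 0, 0, 0, 0, 0, 0.2],
  ],
)

```text
time: 8.28
tool_pos: [0.5527, -0.1415, 0.1834]
tcp_rot: [-2.228, -2.213, 0.001]
wrist_force: [-1.0, 0.0, -0.0]
width: 0.423
grip_force: 40.2
```

Request:
drive_tool(
  rows=[
    [0, 0, 0, 0, 0, 0.004, 0.2],
    [0, 0, 0, 0, 0, 0.004, 0.2],
    [0, 0, 0, 0, 0, 0.004, 0.2],
    [0, 0, 0, 0, 0, 0.004, 0.2],
    [0, 0, 0, 0, 0, 0, 0.2],
  ],
)

```text
time: 8.7
tool_pos: [0.5525, -0.1414, 0.1669]
tcp_rot: [-2.228, -2.213, 0.002]
wrist_force: [-0.8, 0.3, -1.5]
width: 0.425
grip_force: 40.2
```

Request:
drive_tool(
  rows=[
    [0, 0, 0, 0, 0, 0.004, 0.2],
    [0, 0, 0, 0, 0, 0.004, 0.2],
    [0, 0, 0, 0, 0, 0.004, 0.2],
    [0, 0, 0, 0, 0, 0.004, 0.2],
    [0, 0, 0, 0, 0, 0, 0.2],
  ],
)

```text
time: 9.12
tool_pos: [0.5525, -0.1414, 0.151]
tcp_rot: [-2.228, -2.213, 0.001]
wrist_force: [0.1, 0.6, -0.8]
width: 0.422
grip_force: 40.2
```

Request:
drive_tool(
  rows=[
    [0, 0, 0, 0, 0, 0.004, 0.2],
    [0, 0, 0, 0, 0, 0.004, 0.2],
    [0, 0, 0, 0, 0, 0.004, 0.2],
    [0, 0, 0, 0, 0, 0.004, 0.2],
    [0, 0, 0, 0, 0, 0, 0.2],
  ],
)

```text
time: 9.53
tool_pos: [0.5525, -0.1414, 0.135]
tcp_rot: [-2.228, -2.213, 0.001]
wrist_force: [-0.8, 0.4, -1.7]
width: 0.422
grip_force: 40.2
```

Request:
drive_tool(
  rows=[
    [0, 0, 0, 0, 0, 0.004, 0.2],
    [0, 0, 0, 0, 0, 0.004, 0.2],
    [0, 0, 0, 0, 0, 0.004, 0.2],
    [0, 0, 0, 0, 0, 0.003, 0.2],
    [0, 0, 0, 0, 0, 0, 0.2],
  ],
)

```text
time: 9.95
tool_pos: [0.5526, -0.1414, 0.1202]
tcp_rot: [-2.228, -2.213, 0.001]
wrist_force: [-0.0, 1.3, -0.7]
width: 0.421
grip_force: 40.3
```

```bash
python3 look.py pics/m6.png .058
```

```text
10.0 [ 0.55284812 -0.14145878  0.12062541] [-2.22830433e+00 -2.21314677e+00  6.98666462e-04] [-1.00299519 -0.35027299 -1.67209046] 0.42073894122454286
```

View pics/m6.png

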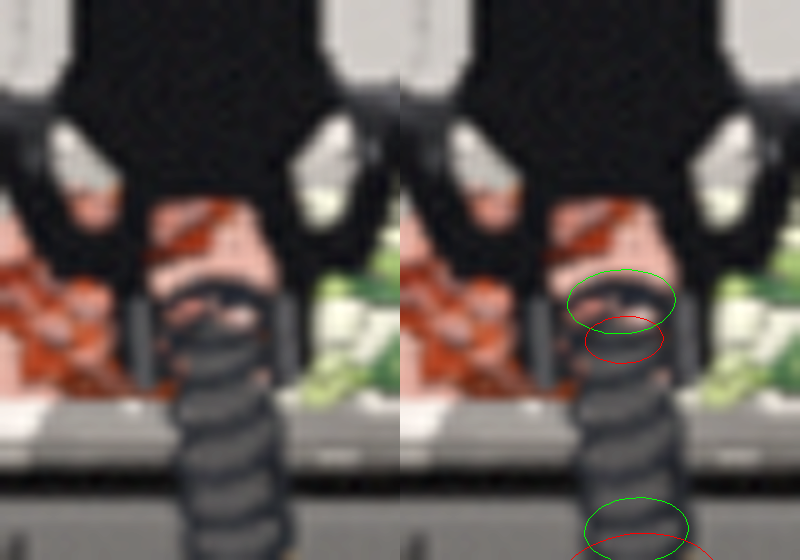

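Request:
drive_tool(
  rows=[
    [0, 0, 0, 0, 0, 0.004, 0.2],
    [0, 0, 0, 0, 0, 0.004, 0.2],
    [0, 0, 0, 0, 0, 0.002, 0.2],
    [0, 0, 0, 0, 0, 0.0015, 0.2],
    [0, 0, 0, 0, 0, 0.0015, 0.2],
    [0, 0, 0, 0, 0, 0, 0.2],
  ],
)

```text
time: 10.5
tool_pos: [0.5529, -0.1417, 0.1078]
tcp_rot: [-2.229, -2.214, 0.001]
wrist_force: [-1.0, -1.5, -1.4]
width: 0.423
grip_force: 40.2
```

Request:
drive_tool(
  rows=[
    [0, 0, 0, 0, 0, 0.001, 0.2],
    [0, 0, 0, 0, 0, 0.001, 0.2],
    [0, 0, 0, 0, 0, 0, 0.2],
  ],
)

```text
time: 10.75
tool_pos: [0.553, -0.1418, 0.1062]
tcp_rot: [-2.229, -2.214, 0.001]
wrist_force: [-2.2, -2.1, 1.2]
width: 0.42
grip_force: 40.5
```

Request:
drive_tool(
  rows=[
    [0, 0, 0, 0, 0, 0.001, 0.2],
    [0, 0, 0, 0, 0, 0.001, 0.2],
    [0, 0, 0, 0, 0, 0, 0.2],
  ],
)

```text
time: 11.0
tool_pos: [0.5528, -0.1418, 0.1042]
tcp_rot: [-2.229, -2.214, 0.001]
wrist_force: [-4.9, -2.8, 1.6]
width: 0.42
grip_force: 40.5
```

Request:
drive_tool(
  rows=[
    [0, 0, 0, 0, -0.001, 0, 0.2],
    [0, 0, 0, 0, 0, 0.001, 0.2],
    [0, 0, 0, 0, 0, 0.001, 0.2],
    [0, 0, 0, 0, 0, 0, 0.2],
  ],
)

```text
time: 11.33
tool_pos: [0.5526, -0.1416, 0.1029]
tcp_rot: [2.229, 2.213, 0.001]
wrist_force: [-4.1, -0.9, 3.7]
width: 0.426
grip_force: 40.6
```

Request:
drive_tool(
  rows=[
    [0, 0, 0, 0, 0, 0.001, 0.2],
    [0, 0, 0, 0, 0, 0.0005, 0.2],
    [0, 0, 0, 0, 0, 0, 0.2],
  ],
)

```text
time: 11.58
tool_pos: [0.5527, -0.1417, 0.1028]
tcp_rot: [2.228, 2.213, 0.001]
wrist_force: [-6.9, -0.1, 11.3]
width: 0.426
grip_force: 41.4
```

```bash
sed -i 's/y0=275,165/y0=280,183/' look.py; python3 look.py pics/m7.png .038
```

```text
11.6333 [ 0.55269671 -0.14171425  0.10277942] [2.22845284e+00 2.21335290e+00 6.54160989e-04] [-7.91907156 -0.79815305 11.69669915] 0.42333064991566993
```

View pics/m7.png

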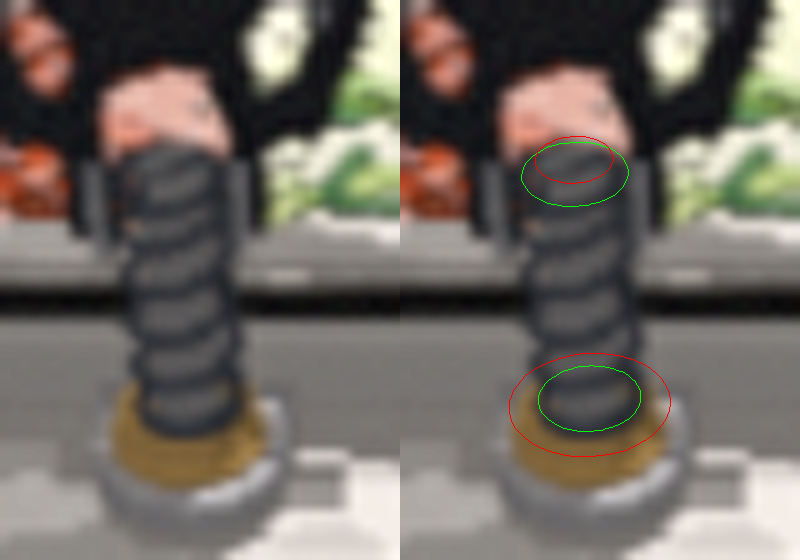

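Request:
drive_tool(
  rows=[
    [0, 0, 0, 0, 0, 0, 0.5],
    [0, 0, 0, 0, 0, 0, 0.6],
    [0, 0, 0, 0, 0, 0, 0.8],
    [0, 0, 0, 0, 0, 0, 0.9],
    [0, 0, 0, 0, 0, 0, 1],
    [0, 0, 0, 0, 0, -0.01, 1],
    [0, 0, 0, 0, 0, -0.03, 1],
    [0, 0, 0, 0, 0, -0.04, 1],
  ],
)

```text
time: 12.3
tool_pos: [0.5492, -0.1406, 0.178]
tcp_rot: [-2.224, -2.208, 0.006]
wrist_force: [1.1, -0.2, -0.6]
width: 1.0
grip_force: 0.0
```

Request:
drive_tool(
  rows=[
    [0, 0, 0, 0, 0, -0.04, 1],
    [0, 0, 0, 0, 0, -0.03, 1],
    [0, 0, 0, 0, -0.04, 0, 1],
    [0, 0, 0, 0, -0.04, 0, 1],
    [0, 0, 0, -0.03, 0, 0, 1],
    [0, 0, 0, -0.03, 0, 0, 1],
    [0, 0, 0, -0.03, 0, 0, 1],
    [0, 0, 0, 0, 0, 0, 1],
  ],
)

```text
time: 12.97
tool_pos: [0.4714, -0.2352, 0.2519]
tcp_rot: [2.23, 2.208, -0.002]
wrist_force: [-0.2, -0.7, 0.0]
width: 1.002
grip_force: 0.0
```

```bash
python3 look.py pics/m8.png .038
```

```text
13.0167 [ 0.47147222 -0.2331452   0.25166396] [2.23170501e+00 2.20915467e+00 9.40735412e-05] [-0.65485857  0.71326814 -0.05987056] 1.0023419358755115
```

View pics/m8.png

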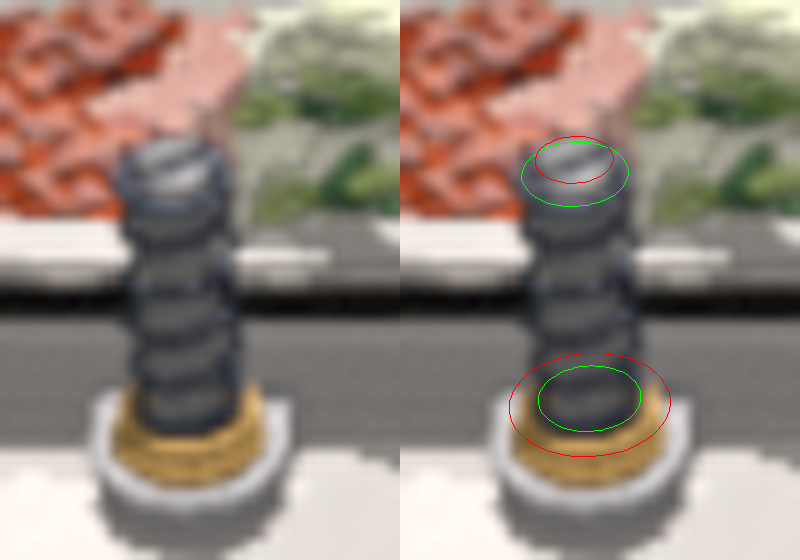

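The spring's foot sits on the collar, with the front of its ring near (188, 432). At (170, 165) the post end shows level with the top coil and the tail lies in the slot.

```bash
python3 -c "
from workcell import workorder
print(workorder.finish_job())"
```

```text
the job is handed in; nothing more can be done
None
```

The spring is threaded fully down on the brass collar with its tail in the slot, going by the last side-camera picture. The wrist force readings never passed about 15 N, nothing else was knowingly touched, and the job was handed in at about 13 s; no verdict came back.

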